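Run the fingertips along an arched row of light modules to seat them

ROBOT

A 6-joint arm with a two-finger parallel gripper is mounted at the origin on a cart in front of the work surface, level with it; the furniture and walls round the work are solid. World frame = base frame: x ahead of the robot, y to its left, z up, the work surface at z = 0. Lengths are in m, angles in rad, forces in N, time in s.
With the tool pointing down it reaches from about 0.3 to 0.85 m from the base axis. Payload 4.2 kg.
Tool frame: the origin (TCP) lies on the centre line of the jaws, within the pads' length; the fingertips stand 17 mm ahead of it and the grasp point (between the pads) lies 2 mm behind it (robot.tip_extent is the distance from the TCP to the fingertips, in m); x points along the fingers, z is the direction in which the jaws open and shut, and the axes are right-handed (so a half turn about x gives the same grasp; the last joint's range is limited). The gripper opens to 91 mm and grips with 3 to 60 N. Pads are 32 mm wide; open, the fingers measure 118 mm over their backs; the gripper's body (76 mm by 178 mm) begins 60 mm behind the grasp point.
Start: joints at [-1.206, 0.32, 1.565, -0, 1.257, -0.02], TCP at [0.216, -0.533, 0.209] pointing down, gripper open.
Joint ranges: [-3.11, 3.11], [-0.84, 2.01], [0.21, 2.61], [-1.34, 4.49], [0.05, 2.63], [-2.56, 2.56]. Speed limits (rad/s): [2.57, 2.57, 3.14, 3.14, 3.14, 3.14].

INTERFACE

Orientations are given as a unit quaternion [x, y, z, w].
In Python, from station import robot gives the robot as it stands. Calls block until the motion is done:
- robot.move_ptp(position, orientation): joint-space move of the TCP to a pose.
- robot.move_straight(position, rate=0.15, ori=None, guard=None): straight line of the TCP; ori=None keeps the orientation; rate is the mean speed in m/s. With guard (N) it stops when the force on the tool has changed by that much, and returns True; else False.
- robot.goto_joints(angles): joint-space move.
- robot.move_gripper(opening): finger opening in m; the grip force is fixed at half the most; returns when the fingers have stopped.
- robot.hold(seconds).
- robot.inverse_kinematics(position, orientation): joint angles nearest the present ones, or None.
- robot.get_obs(): the state.
- robot.camera(name): name is "scene" or "top"; returns a dict with "frame" (400x640x3 uint8, red, green, blue), "z_map" (400x640 float32, m along the optical axis (not along the pixel's ray), 0 where there is no reading), "fovy" (degrees; the focal length in pixels is half the picture's height over the tangent of half this angle, whatever the lens; pixels are square), "cx", "cy" (the principal point, pixels), "k1" (the pictures are not rectified: a ray, as slopes to the right and down, at radius r is drawn at 1 + k1 r^2 times it, then the intrinsics apply), "R" (3x3) and "t" (3): a world point X has camera coordinates R X + t. Camera axes: x right, y down, z forward; pixel columns grow to the right and rows downward; lengths in m; the calibration is good to about 2 mm. A picture is of the moment at which its call begins.
A pose or a line that the arm cannot do raises robot.MotionError and nothing moves.
- robot.close_job(): hands the job in, once; it reports no verdict.
The state is a dict: "time_s": time; "joint_positions": joint angles; "qd": joint speeds; "effort": joint torques, N m; "position": TCP position; "orientation": TCP orientation; "wrist_force": force on the tool from outside, world axes, zero at the start; "wrist_torque": the same for the moment, N m; "width": finger opening in m.
Only numpy, scipy, OpenCV 4.12 (cv2) and the standard library are available. Lean on these libraries where they do the work, as an engineer would, in place of code of your own. Each camera call takes 0.05 s, during which the arm holds its last target.

TASK

Seat the five round light modules of the arched carrier: run the fingertips along the row in one pass, starting at the module next to the black terminal block and following the arch to the free end, pressing each module gently down in its turn until its shoulder is flush with its socket. Keep the fingertips low over the row until the last one is seated, then move clear. Do not pick up or shift the things standing around and inside the arch.

Things in the scene. Friction and masses are not known exactly. Their poses are not given: they have to be found in the camera images.
- light_carrier: arched aluminium plate 8 mm thick, 64 mm wide, fixed flat on the table at any yaw, with five round light modules in a row along an arc of 105 mm radius (neighbours 51 mm apart) and a terminal block at one end. Origin on the table surface, 23 mm from the middle module's centre towards the hollow of the arch; +x points from there to the middle module, the terminal block lies to +y.
- terminal (a point): top centre of the black terminal block (44x20x13 mm, two round brass screws on top, top face 21 mm above the table) at one end of the arch, 53 mm from the first module. It marks the end where the work starts; it is not pressed.
- module1_top (a point): top of the dome of light module 1 (next to the terminal block). Round white module 38 mm across with a smooth, slippery dome 9 mm high (flanks about 35 degrees, 10 mm flat on top), in a fixed grey socket 47 mm across, its top 22 mm above the table. The point goes down with the module: 37 to 38 mm above the table while proud, 31 seated, 28 at the bottom stop.
- module1 (a joint): how far light module 1 has been pressed down, in m: 0 standing 7 mm proud (starts at 0 to 0.001), 0.007 seated with its shoulder flush with the socket, 0.010 bottom stop. Pushing it takes about 4 N and it stays where it is left; counts as seated above 0.005.
- module2_top (a point): top of the dome of light module 2 (second from it). Round white module 38 mm across with a smooth, slippery dome 9 mm high (flanks about 35 degrees, 10 mm flat on top), in a fixed grey socket 47 mm across, its top 22 mm above the table. The point goes down with the module: 37 to 38 mm above the table while proud, 31 seated, 28 at the bottom stop.
- module2 (a joint): how far light module 2 has been pressed down, in m: 0 standing 7 mm proud (starts at 0 to 0.001), 0.007 seated with its shoulder flush with the socket, 0.010 bottom stop. Pushing it takes about 4 N and it stays where it is left; counts as seated above 0.005.
- module3_top (a point): top of the dome of light module 3 (middle of the row). Round white module 38 mm across with a smooth, slippery dome 9 mm high (flanks about 35 degrees, 10 mm flat on top), in a fixed grey socket 47 mm across, its top 22 mm above the table. The point goes down with the module: 37 to 38 mm above the table while proud, 31 seated, 28 at the bottom stop.
- module3 (a joint): how far light module 3 has been pressed down, in m: 0 standing 7 mm proud (starts at 0 to 0.001), 0.007 seated with its shoulder flush with the socket, 0.010 bottom stop. Pushing it takes about 4 N and it stays where it is left; counts as seated above 0.005.
- module4_top (a point): top of the dome of light module 4 (fourth from it). Round white module 38 mm across with a smooth, slippery dome 9 mm high (flanks about 35 degrees, 10 mm flat on top), in a fixed grey socket 47 mm across, its top 22 mm above the table. The point goes down with the module: 37 to 38 mm above the table while proud, 31 seated, 28 at the bottom stop.
- module4 (a joint): how far light module 4 has been pressed down, in m: 0 standing 7 mm proud (starts at 0 to 0.001), 0.007 seated with its shoulder flush with the socket, 0.010 bottom stop. Pushing it takes about 4 N and it stays where it is left; counts as seated above 0.005.
- module5_top (a point): top of the dome of light module 5 (last, at the free end). Round white module 38 mm across with a smooth, slippery dome 9 mm high (flanks about 35 degrees, 10 mm flat on top), in a fixed grey socket 47 mm across, its top 22 mm above the table. The point goes down with the module: 37 to 38 mm above the table while proud, 31 seated, 28 at the bottom stop.
- module5 (a joint): how far light module 5 has been pressed down, in m: 0 standing 7 mm proud (starts at 0 to 0.001), 0.007 seated with its shoulder flush with the socket, 0.010 bottom stop. Pushing it takes about 4 N and it stays where it is left; counts as seated above 0.005.
- brass_weight: knurled brass hold-down weight, 42 mm across, 56 mm tall, standing in the hollow of the arch; origin at the centre of its underside. Bystander: leave it.
- alu_block: plain aluminium set-up block 50x70x25 mm, lying just outside the arch; origin at the centre of its underside. Bystander: leave it.
- rivet_tin: round tin, 70 mm across, 44 mm tall, on the table to the right of the carrier; origin at the centre of its underside. Bystander: leave it.
- sanding_block: sanding block 67x99x24 mm on the table to the left of the carrier; origin at the centre of its underside. Bystander: leave it.
- spare_light: loose spare light strip 19x93x13 mm on the table to the right of the carrier; origin at the centre of its underside. Bystander: leave it.

How it is judged:
By the outcome, as a careful person would: the job done as asked, in the order asked, and still so for the second after the job is handed in, with the robot touching nothing.
It also fails if it takes over 45 s, if anything falls off the work surface, if the arm or the gripper's body presses on something with over 40 N, if the wrist force passes 120 N, or if a joint passes its speed limit or range.

## Working session

There is one attempt and no reset: what is moved stays moved. The work goes in short steps, each a Python script; the robot and the scene stay as the last script left them, time stands still between calls to the robot, and variables do not carry over. Pictures are saved under pics/ and viewed, and the job is handed in when it is done.

```bash
mkdir -p pics; ls
python3 - <<'E'
from station import robot
import cv2,numpy as np
for n in("scene","top"):
    c=robot.camera(n); np.savez(n+'.npz',**c)
    cv2.imwrite(f'pics/{n}0.png',c["frame"][:,:,::-1]); print(n,c["fovy"],c["cx"],c["cy"],c["k1"],c["R"],c["t"])
o=robot.get_obs();print(o, robot.tip_extent)
E
```

```text
pics
scene 45.316548903815885 319.46039327369294 203.2098450094326 -0.09033816027651735 [[-0.60939777 -0.79244559 -0.02577496]
 [-0.35029313  0.29825771 -0.88788347]
 [ 0.71128692 -0.53204541 -0.45934584]] [0.31459773 0.2465385  0.93661869]
top 57.95386148919654 317.6384223322657 204.11612441280417 0.02111433452201846 [[ 0.06045074 -0.99816563 -0.00332967]
 [-0.9742628  -0.05827676 -0.21775174]
 [ 0.21715826  0.01640723 -0.97599851]] [-0.03749668  0.56347326  0.83465829]
{'time_s': 0.1, 'joint_positions': array([-1.20599298e+00,  3.20240878e-01,  1.56552264e+00, -2.50654046e-05,
        1.25742488e+00, -1.99660390e-02]), 'qd': array([ 0.00047919, -0.00172566, -0.00188051, -0.00107903, -0.00108117,
       -0.00103687]), 'effort': array([ 1.44703823e-03, -4.13333380e+01, -2.32509631e+01,  7.31100468e-02,
        4.21963236e-02, -5.08803964e-05]), 'position': array([ 0.21567307, -0.53253062,  0.20801031]), 'orientation': array([ 0.39549076,  0.58684326, -0.39485539,  0.58591063]), 'wrist_force': array([-0.47864143, -0.75032254,  0.19583099]), 'wrist_torque': array([ 0.01871833, -0.03364424, -0.01329089]), 'width': 0.09153678985709052} 0.017
```

View pics/top0.png

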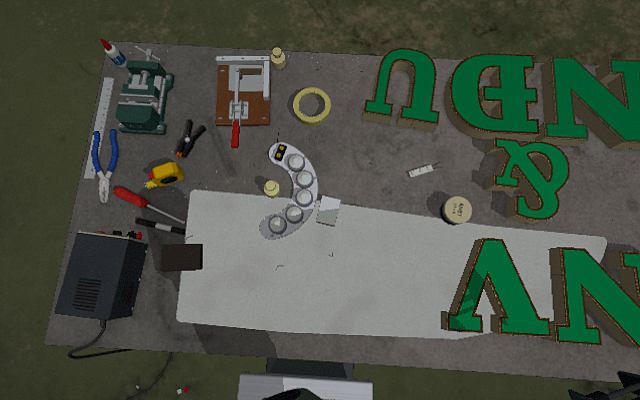

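View pics/scene0.png

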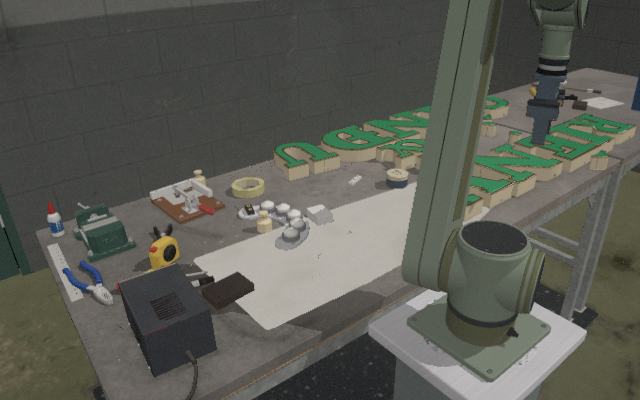

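The top view shows the terminal at about (280,152) and modules running from (296,162) to (277,224). I'll zoom in and compute positions.

```bash
cat > h.py <<'E'
import numpy as np,cv2
def K(c):
    f=200/np.tan(np.radians(c["fovy"])/2); return np.array([[f,0,float(c["cx"])],[0,f,float(c["cy"])],[0,0,1]])
# model: distorted = (1+k1 r^2)*ray -> same as OpenCV
def D(c): return np.array([float(c["k1"]),0,0,0,0])
def proj(c,P):
    return cv2.projectPoints(np.atleast_2d(np.array(P,float)),cv2.Rodrigues(c["R"])[0],c["t"],K(c),D(c))[0][:,0]
def ray(c,uv):
    n=cv2.undistortPoints(np.array(uv,float).reshape(-1,1,2),K(c),D(c))[:,0]
    d=np.c_[n,np.ones(len(n))]; return -c["R"].T@c["t"], d@c["R"]
def atz(c,uv,z):
    o,d=ray(c,uv); return o+d*((z-o[2])/d[:,2])[:,None]
def cloud(c):
    h,w=c["z_map"].shape; u,v=np.meshgrid(np.arange(w),np.arange(h))
    o,d=ray(c,np.c_[u.ravel(),v.ravel()]); return (o+d*c["z_map"].reshape(-1,1)).reshape(h,w,3)
def carrier(x,y,yaw):
    # module centres; arc centre 105-23 mm behind origin
    dth=2*np.arcsin(51/2/105); a=np.arange(2,-3,-1)*dth
    L=np.c_[-.082+.105*np.cos(a),.105*np.sin(a)]
    at=2*dth+2*np.arcsin(53/2/105); L=np.r_[L,[[-.082+.105*np.cos(at),.105*np.sin(at)]]]
    R=np.array([[np.cos(yaw),-np.sin(yaw)],[np.sin(yaw),np.cos(yaw)]])
    return L@R.T+[x,y]
E
python3 - <<'E'
from h import *
c=dict(np.load('top.npz')); 
cv2.imwrite('pics/topz.png',cv2.resize(c["frame"][130:250,240:360,::-1],(600,600),interpolation=cv2.INTER_CUBIC))
s=dict(np.load('scene.npz'))
cv2.imwrite('pics/scz.png',cv2.resize(s["frame"][190:260,225:345,::-1],(780,455),interpolation=cv2.INTER_CUBIC))
uv=[(296,162),(304,179),(303,197),(294,213),(277,224),(280,152)]
print(atz(c,uv,.035).round(4))
E
```

```text
[[0.6805 0.0605 0.035 ]
 [0.6354 0.0363 0.035 ]
 [0.5872 0.0356 0.035 ]
 [0.544  0.0556 0.035 ]
 [0.5132 0.0963 0.035 ]
 [0.7057 0.1047 0.035 ]]
```

View pics/topz.png

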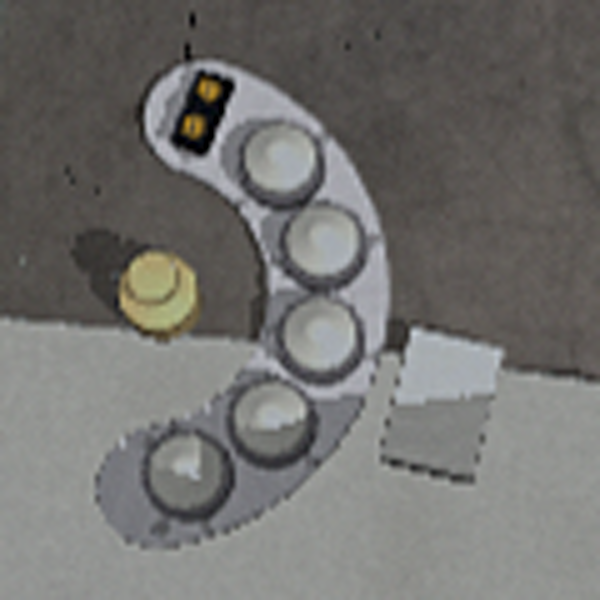

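View pics/scz.png

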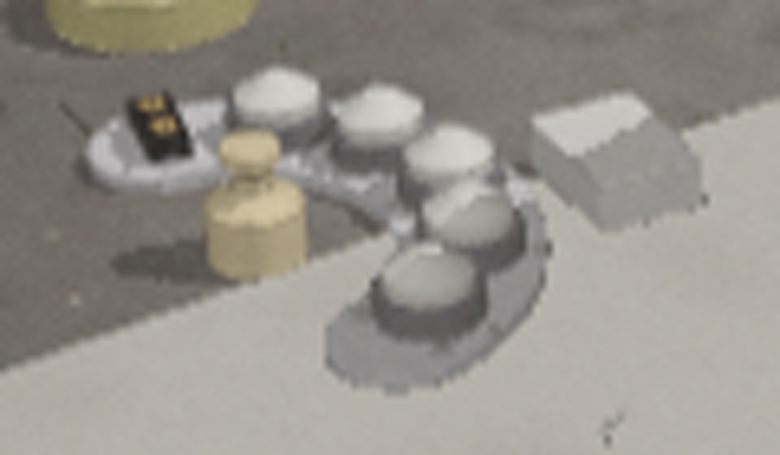

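```bash
cat > fit.py <<'E'
from h import *
from scipy.optimize import least_squares
P0=np.array([.595,.0605,-1.65])
def img_fit():
    c=dict(np.load('top.npz'))
    z=np.array([(281,160),(322,242),(321,338),(272,418),(188,475)],float); uv=(z+.5)/5-.5+[240,130]
    w=atz(c,uv,.0285)[:,:2]
    r=least_squares(lambda p:(carrier(*p)[:5]-w).ravel(),P0)
    print('top img',r.x,np.abs(r.fun).max()); return r.x,w
def H(xy,p,prof=.0375):
    C=carrier(*p)[:5]; d=np.min(np.linalg.norm(xy[:,None]-C[None],axis=2),axis=1)
    dome=np.clip(prof-(d-.005)*.009/.014,None,prof)
    return np.where(d<.019,dome,np.where(d<.0235,.022,.008))
if __name__=='__main__':
    x0,w=img_fit(); print(w.round(4)); print(carrier(*x0).round(4))
    for n in('top','scene'):
        c=dict(np.load(n+'.npz')); Q=cloud(c).reshape(-1,3)
        C=carrier(*x0)[:5]; d=np.min(np.linalg.norm(Q[:,None,:2]-C[None],axis=2),axis=1)
        tab=Q[(d>.05)&(d<.15)&(np.abs(Q[:,2])<.006)]; print(n,'table z',np.median(tab[:,2]),tab[:,2].std())
        q=Q[(d<.03)&(Q[:,2]>.025)&(Q[:,2]<.045)]; off=np.median(tab[:,2])
        f=lambda p:np.r_[(H(q[:,:2],p)-q[:,2]+off)]
        # fit only dome: centroid-like robust fit
        def g(p):
            C=carrier(*p)[:5]; dd=np.min(np.linalg.norm(q[:,None,:2]-C[None],axis=2),axis=1)
            return np.clip(.0375-(np.clip(dd,.005,None)-.005)*.009/.014,0.01,None)-(q[:,2]-off)
        r=least_squares(g,x0,loss='soft_l1',f_scale=.002,diff_step=1e-3); print(n,len(q),r.x,np.sqrt(np.mean(g(r.x)**2)))
        for C1 in carrier(*r.x)[:5]:
            m=np.linalg.norm(q[:,:2]-C1,axis=1)<.007; print(m.sum(),np.median(q[m,2])-off if m.any() else None)
        big=Q[(np.abs(Q[:,0]-.6)<.3)&(np.abs(Q[:,1]-.05)<.25)&(Q[:,2]>.06)]
        if len(big): print('tall',big.min(0),big.max(0))
    s=dict(np.load('scene.npz')); c=dict(np.load('top.npz'))
    P=np.c_[carrier(*x0),[.0375]*5+[.021]]
    for n,k,b in(('top',c,(240,130)),('scene',s,(225,190))):
        im=cv2.resize(k["frame"][b[1]:b[1]+70+50*(n=='top'),b[0]:b[0]+120,::-1],None,fx=5,fy=5,interpolation=cv2.INTER_CUBIC)
        for u in proj(k,P): cv2.circle(im,tuple(int(v) for v in (u-b+.5)*5-.5),3,(0,0,255),-1)
        cv2.imwrite(f'pics/ov_{n}.png',im)
E
python3 fit.py
```

```text
top img [ 0.59379958  0.05641202 -1.77113867] 0.001527124934680324
[[0.6838 0.0617]
 [0.64   0.0369]
 [0.5883 0.0339]
 [0.5447 0.056 ]
 [0.5127 0.0965]]
[[0.684  0.0622]
 [0.6402 0.0362]
 [0.5892 0.0339]
 [0.5432 0.0559]
 [0.513  0.0969]
 [0.711  0.1078]]
top table z 0.0019063938613161913 0.0016181006614918694
top 883 [ 0.59435558  0.05737637 -1.7758103 ] 0.001885752018346418
20 0.037330397261139514
21 0.03701014061933394
23 0.03765031415546616
24 0.037424014898778446
24 0.036348888210722796
tall [ 0.3699848  -0.01828492  0.93719768] [ 0.3699848  -0.01828492  0.93719768]
scene table z -0.0012239391304145197 0.001639271838421425
scene 410 [ 0.5930312   0.05650872 -1.77487539] 0.001983322832324842
7 0.03619820189929601
5 0.03691302630503668
8 0.03740482969611869
13 0.03646450353490738
12 0.03693948293433286
```

Run:
```python
from h import *
from scipy.spatial.transform import Rotation as Ro
from station import robot
C=carrier(.5937,.0568,-1.773)[:5]
for deg in range(0,360,30):
    a=np.radians(deg); x=np.array([0,0,-1.]); z=np.array([np.cos(a),np.sin(a),0]); y=np.cross(z,x)
    q=Ro.from_matrix(np.c_[x,y,z]).as_quat()
    J=[robot.inverse_kinematics([*p,h],q) for p in C for h in(.046,.13)]
    if any(j is None for j in J): print(deg,'none'); continue
    print(deg,np.round(J[0],2),np.round(J[-1],2))
c=dict(np.load('top.npz'));Q=cloud(c)
m=(Q[:,:,2]>.06)&(Q[:,:,2]<.5)
q=Q[m];print(len(q),q.min(0),q.max(0)); 
q=q[(q[:,1]>-.4)&(q[:,1]<.3)];print(q.min(0),q.max(0))
```

```text
0 [ 0.07  0.62  1.5  -0.    1.03  0.07] [ 0.17  0.3   1.8  -0.    1.04  0.17]
30 [ 0.07  0.62  1.5  -0.    1.03 -0.45] [ 0.17  0.3   1.8  -0.    1.04 -0.36]
60 [ 0.07  0.62  1.5  -0.    1.03 -0.97] [ 0.17  0.3   1.8  -0.    1.04 -0.88]
90 [ 0.07  0.62  1.5  -0.    1.03 -1.5 ] [ 0.17  0.3   1.8  -0.    1.04 -1.41]
120 [ 0.07  0.62  1.5  -0.    1.03 -2.02] [ 0.17  0.3   1.8  -0.    1.04 -1.93]
150 none
180 none
210 none
240 [ 0.07  0.62  1.5  -0.    1.03  2.17] [ 0.17  0.3   1.8  -0.    1.04  2.26]
270 [ 0.07  0.62  1.5  -0.    1.03  1.65] [ 0.17  0.3   1.8  -0.    1.04  1.74]
300 [ 0.07  0.62  1.5  -0.    1.03  1.12] [ 0.17  0.3   1.8  -0.    1.04  1.21]
330 [ 0.07  0.62  1.5  -0.    1.03  0.6 ] [ 0.17  0.3   1.8  -0.    1.04  0.69]
8680 [ 0.12816112 -0.5833764   0.06000388] [0.98998647 0.59715013 0.33415564]
[ 0.12816112 -0.03399505  0.06036953] [0.98998647 0.2418092  0.2243647 ]
```

View pics/ov_top.png

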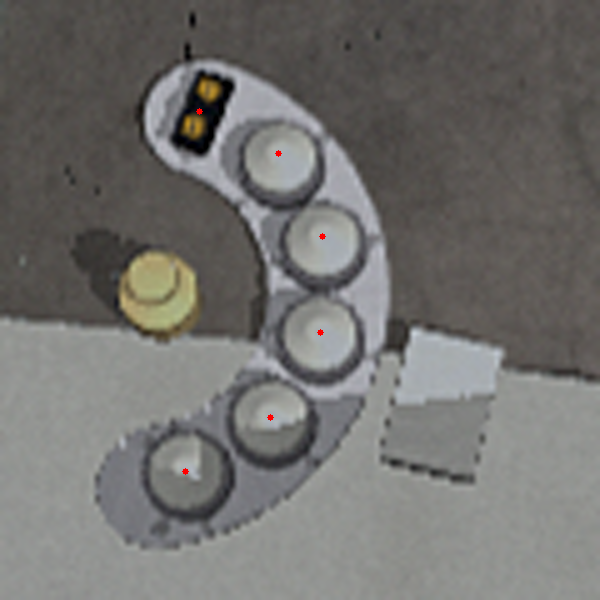

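View pics/ov_scene.png

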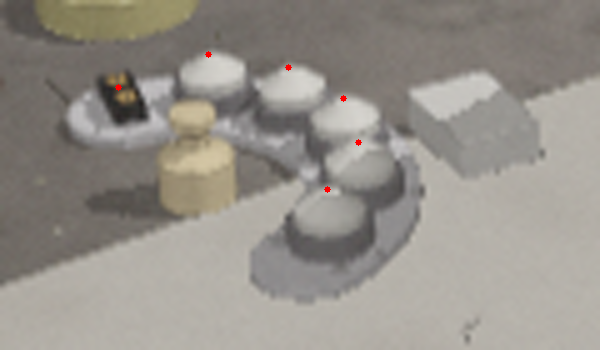

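```bash
cat >> h.py <<'E'
CC=carrier(.5937,.0568,-1.773)[:5]
from scipy.spatial.transform import Rotation as Ro
QD=Ro.from_matrix(np.c_[[0,0,-1.],np.cross([0,-1.,0],[0,0,-1.]),[0,-1.,0]]).as_quat()
E
python3 - <<'E'
from h import *
from station import robot
def say(t):
    o=robot.get_obs(); print(t,round(o["time_s"],2),o["position"].round(4),o["wrist_force"].round(1),round(o["width"],3))
robot.move_gripper(0.0); say('closed')
p=CC[0]
robot.move_ptp([*p,.2],QD); say('above')
robot.move_straight([*p,.062],rate=.12); say('low')
robot.move_straight([*p,.048],rate=.02); say('press')
robot.hold(.2); say('held')
robot.move_straight([*p,.058],rate=.04); say('up')
c=robot.camera('scene')
cv2.imwrite('pics/m1.png',cv2.resize(c["frame"][160:270,225:345,::-1],None,fx=5,fy=5,interpolation=cv2.INTER_CUBIC))
E
```

```text
closed 1.47 [ 0.2159 -0.533   0.2088] [-0.7 -0.9 -0.5] 0.0
above 4.14 [0.684  0.0614 0.2001] [ 0.4 -0.6  0.4] 0.0
low 5.44 [0.6846 0.0624 0.063 ] [-0.5  0.7  0.2] 0.0
press 6.29 [0.684  0.0624 0.048 ] [ 0.6 -0.  -0.6] 0.001
held 6.49 [0.684  0.0624 0.0481] [ 0.4  0.2 -0.2] 0.001
up 6.89 [0.6843 0.0624 0.0586] [ 0.5  0.4 -0.2] 0.001
```

View pics/m1.png

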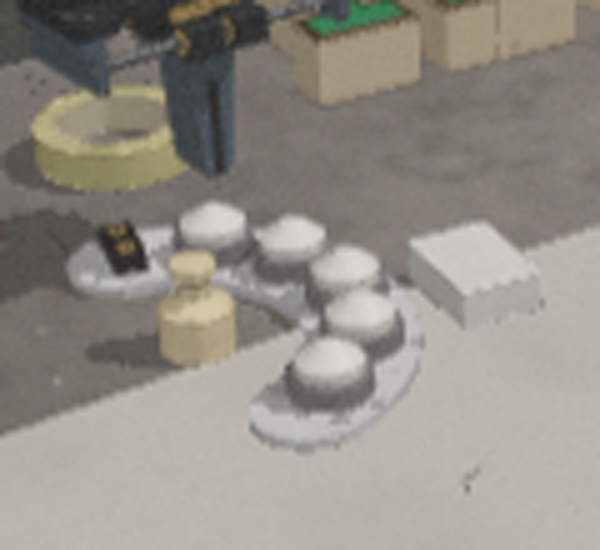

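The fingers closed and came to about z=0.048, but nothing was touched. In this picture the tip, at about (217,175), hangs visibly above dome 1 at (212,203). I'll measure where the tip really is.

Run:
```python
from h import *
from station import robot
o=robot.get_obs(); print(o["position"],Ro.from_quat(o["orientation"]).as_matrix().round(3),robot.tip_extent)
for n in('scene','top'):
    c=robot.camera(n); np.savez(n+'1.npz',**c); Q=cloud(c)
    d=np.abs(Q-[.684,.062,0]); 
    m=(d[:,:,0]<.05)&(d[:,:,1]<.05)&(Q[:,:,2]>.04)&(Q[:,:,2]<.12)
    q=Q[m]; print(n,len(q))
    for lo in np.arange(.04,.12,.008):
        k=q[(q[:,2]>=lo)&(q[:,2]<lo+.008)]
        if len(k): print(round(lo,3),len(k),k.min(0).round(3),k.max(0).round(3))
    P=[[*CC[0],.0375],[o["position"][0],o["position"][1],o["position"][2]-.017]]
    print(proj(c,P))
    cv2.imwrite(f'pics/{n}1.png',c["frame"][:,:,::-1])
```

```text
[0.68401524 0.06241705 0.05827607] [[ 0.  1. -0.]
 [ 0. -0. -1.]
 [-1.  0. -0.]] 0.017
scene 233
0.056 8 [0.668 0.058 0.062] [0.701 0.07  0.064]
0.064 23 [0.664 0.051 0.064] [0.695 0.074 0.072]
0.072 28 [0.663 0.055 0.072] [0.699 0.075 0.08 ]
0.08 32 [0.663 0.053 0.08 ] [0.698 0.076 0.088]
0.088 38 [0.664 0.051 0.088] [0.701 0.075 0.096]
0.096 31 [0.661 0.05  0.096] [0.7   0.077 0.104]
0.104 40 [0.664 0.05  0.104] [0.706 0.077 0.112]
0.112 33 [0.664 0.05  0.112] [0.701 0.079 0.119]
[[266.2521259  200.51776726]
 [266.13599522 199.33551838]]
top 0
[[295.30567256 160.39699037]
 [295.21380821 159.88395098]]
```

View pics/top1.png

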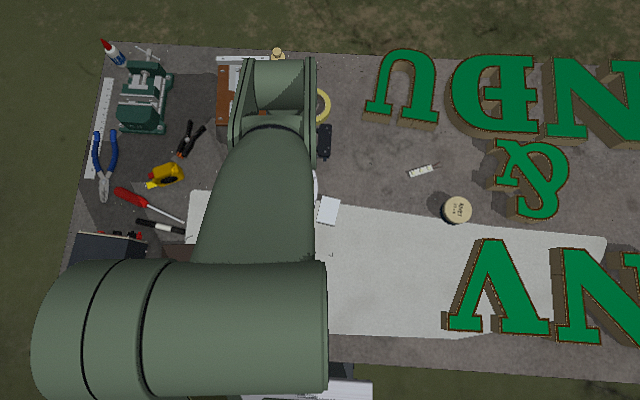

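Laterally the tip is right: its depth centre is (0.682, 0.063). It ends at z≈0.062 though, about 20 mm higher than tip_extent implies. I'll find the contact on module 1 with a guarded descent instead.

Run:
```python
from h import *
from station import robot
def say(t):
    o=robot.get_obs(); print(t,round(o["time_s"],2),o["position"].round(4),o["wrist_force"].round(1)); return o
p=CC[0]
say('0'); 
g=robot.move_straight([*p,.026],rate=.02,guard=2.5); say(g)
c=robot.camera('scene')
cv2.imwrite('pics/m1b.png',cv2.resize(c["frame"][160:270,225:345,::-1],None,fx=5,fy=5,interpolation=cv2.INTER_CUBIC))
```

```text
0 7.04 [0.6838 0.0624 0.0579] [ 0.5 -0.3 -0. ]
True 8.22 [0.6838 0.0624 0.0316] [-0. -0.  2.]
```

View pics/m1b.png

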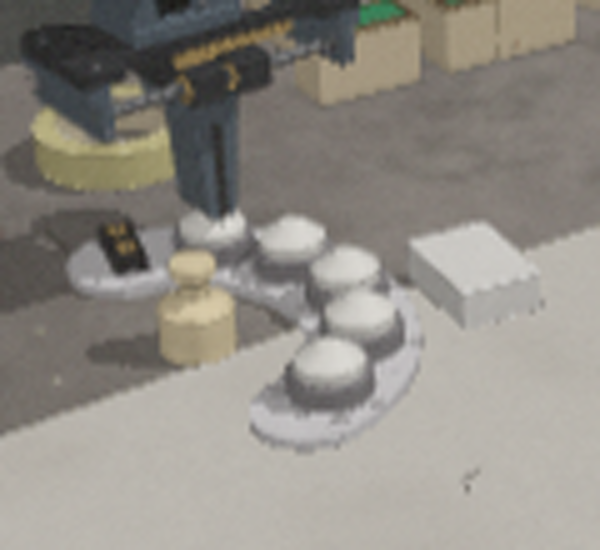

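Run:
```python
from h import *
from station import robot
def say(t):
    o=robot.get_obs(); print(t,round(o["time_s"],2),o["position"].round(4),o["wrist_force"].round(1)); return o
p=CC[0]
robot.move_straight([*p,.0245],rate=.02); say('press')
robot.hold(.15); say('held')
robot.move_straight([*p,.035],rate=.05); say('up')
p=CC[1]
robot.move_straight([*p,.035],rate=.07); say('over2')
g=robot.move_straight([*p,.026],rate=.02,guard=2.5); say(g)
c=robot.camera('scene'); np.savez('scene2.npz',**c)
cv2.imwrite('pics/m2.png',cv2.resize(c["frame"][160:270,225:345,::-1],None,fx=5,fy=5,interpolation=cv2.INTER_CUBIC))
```

```text
press 8.76 [0.6838 0.0624 0.024 ] [0.5 0.3 1. ]
held 8.91 [0.6836 0.0624 0.024 ] [-0.6 -0.7  0.1]
up 9.27 [0.6843 0.0624 0.0356] [-0.5  0.2  0.4]
over2 10.14 [0.6405 0.0366 0.0352] [ 0.5 -0.1 -0.8]
True 10.44 [0.6405 0.0367 0.0313] [-0.2  0.6  1.4]
```

View pics/m2.png

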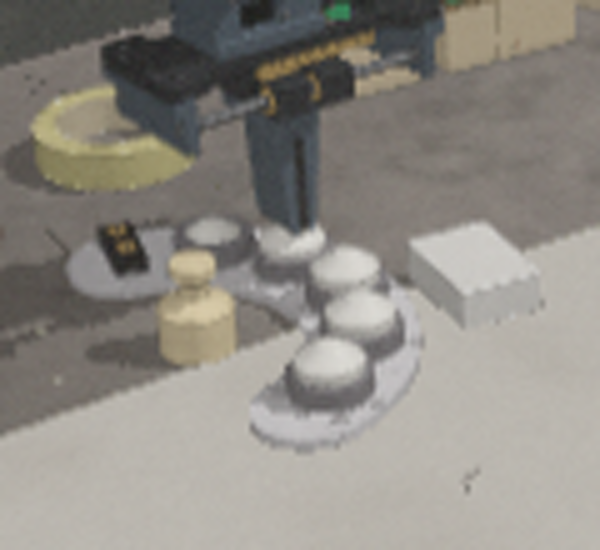

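```bash
python3 - <<'E'
from h import *
for n in('scene','scene1','scene2'):
    c=dict(np.load(n+'.npz')); Q=cloud(c).reshape(-1,3); print(n)
    for i in range(5):
        d=np.linalg.norm(Q[:,:2]-CC[i]-[-.001,.0],axis=1)
        a=Q[(d<.009)&(Q[:,2]<.05),2]; b=Q[(d<.03)&(Q[:,2]<.05)&(d>.02),2]
        print(i+1,len(a),*np.round([np.median(a),a.max(),np.sort(a)[-5:].mean()],4) if len(a) else '')
E
python3 - <<'E'
import cv2
a=cv2.imread('pics/m1.png');b=cv2.imread('pics/m2.png')
import numpy as np
cv2.imwrite('pics/cmp.png',np.hstack([cv2.resize(x[185:285,150:350],None,fx=1.9,fy=1.9) for x in(a,b)]))
E
```

```text
scene
1 28 0.0321 0.0368 0.0363
2 26 -0.3566 0.037 0.0363
3 12 0.0356 0.037 0.0365
4 18 0.0351 0.0382 0.0367
5 22 0.0349 0.0384 0.037
scene1
1 28 -0.7484 0.0378 0.0369
2 28 -0.7484 0.0374 0.0358
3 16 0.0346 0.0373 0.0364
4 15 0.036 0.0389 0.0374
5 23 0.0347 0.0369 0.0363
scene2
1 24 -0.3605 0.028 0.027
2 24 -0.7517 0.0385 0.0341
3 13 0.0357 0.038 0.0371
4 18 0.0351 0.039 0.0376
5 21 0.0339 0.0365 0.0359
```

View pics/cmp.png

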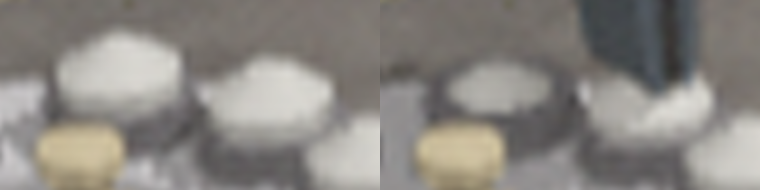

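Module 1 is clearly down, with its dome top now near 28 mm. That is deeper than flush, so the guard only tripped about 2 mm after contact and the tip sits about 4 mm above the TCP. I'll press module 2 shallower and check it from over module 3.

```bash
cat > step.py <<'E'
from h import *
from station import robot
import sys
def say(t):
    o=robot.get_obs(); print(t,round(o["time_s"],2),o["position"].round(4),o["wrist_force"].round(1)); return o
i=int(sys.argv[1]); zt=float(sys.argv[2])
p=CC[i-1]
if np.linalg.norm(robot.get_obs()["position"][:2]-p)>.005:
    robot.move_straight([*p,.0355],rate=.07); say('over')
robot.move_straight([*p,zt],rate=.02); say('press')
robot.hold(.15); say('held')
robot.move_straight([*p,.0355],rate=.05); say('up')
if i<5: robot.move_straight([*CC[i],.0355],rate=.07); say('over next')
else: robot.move_straight([*p,.15],rate=.12); say('clear')
c=robot.camera('scene'); np.savez(f'scene_a{i}.npz',**c)
cv2.imwrite(f'pics/a{i}.png',cv2.resize(c["frame"][160:270,225:345,::-1],None,fx=5,fy=5,interpolation=cv2.INTER_CUBIC))
Q=cloud(c).reshape(-1,3)
for k in range(5):
    d=np.linalg.norm(Q[:,:2]-CC[k]-[-.001,.0],axis=1); a=Q[(d<.009)&(Q[:,2]<.05),2]
    print(k+1,len(a),np.round([a.max(),np.sort(a)[-5:].mean()],4))
E
python3 step.py 2 .0265
```

```text
press 10.88 [0.6402 0.0365 0.0263] [ 0.2 -0.2  1.9]
held 11.03 [0.64   0.0365 0.0263] [-0.7  0.3  2.5]
up 11.37 [0.6401 0.0364 0.0359] [ 0.6 -0.3  0.6]
over next 12.24 [0.5897 0.0343 0.0357] [-0.7 -0.3  0.1]
1 29 [0.0292 0.0274]
2 29 [0.0324 0.0295]
3 10 [0.0485 0.0393]
4 18 [0.0374 0.0369]
5 19 [0.0374 0.0362]
```

View pics/a2.png

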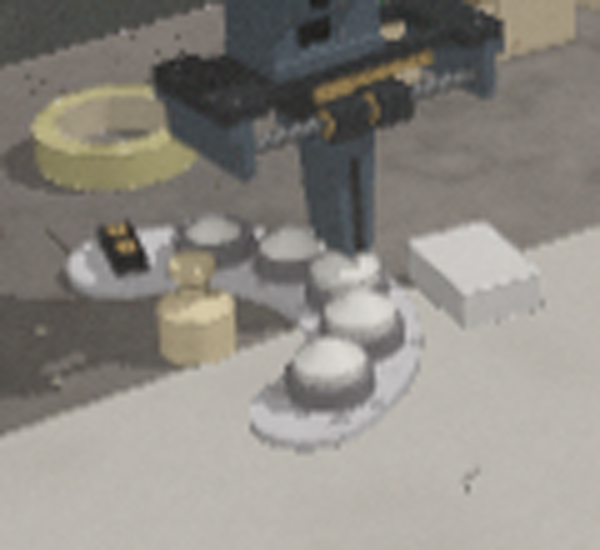

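Module 2 is flush, with its top at about 30.7 mm. I'll use the same target for the rest.

```bash
python3 step.py 3 .0263; python3 step.py 4 .0263; python3 step.py 5 .0263
python3 - <<'E'
from h import *
from station import robot
robot.move_straight([.45,-.12,.22],rate=.2)
for n in('scene','top'):
    c=robot.camera(n); np.savez(n+'_end.npz',**c); Q=cloud(c).reshape(-1,3)
    b=dict(np.load(n+'.npz')); B=cloud(b).reshape(-1,3)
    for k in range(5):
        r=[]
        for X in(B,Q):
            d=np.linalg.norm(X[:,:2]-CC[k]-[-.001,0],axis=1); a=X[(d<.009)&(X[:,2]<.05),2]; r.append(np.sort(a)[-6:].mean() if len(a)>5 else np.nan)
        print(n,k+1,np.round(r,4),'drop',round(r[0]-r[1],4))
    s=(225,180) if n=='scene' else (240,140)
    cv2.imwrite(f'pics/end_{n}.png',cv2.resize(c["frame"][s[1]:s[1]+100,s[0]:s[0]+120,::-1],None,fx=5,fy=5,interpolation=cv2.INTER_CUBIC))
    e=np.abs(c["frame"].astype(int)-b["frame"]).max(2); print('time',robot.get_obs()["time_s"])
E
```

```text
press 12.9 [0.5892 0.0343 0.0262] [ 0.3 -0.6  1.1]
held 13.05 [0.5891 0.0343 0.0262] [0.7 0.  2. ]
up 13.38 [0.5891 0.0343 0.0358] [-0.5  0.6  0.4]
over next 14.26 [0.5436 0.0564 0.0357] [-0.4  0.9  0.2]
1 28 [0.0279 0.027 ]
2 31 [0.0307 0.0292]
press 14.92 [0.5432 0.0563 0.0262] [ 1.  -0.2  2. ]
held 15.07 [0.543  0.0563 0.0262] [-0.2 -0.4  0.9]
up 15.4 [0.5432 0.0564 0.0359] [-0.8  0.   0.2]
over next 16.27 [0.5132 0.0975 0.0356] [ 0.3 -0.7 -0.9]
1 14 [-0.7425 -0.7478]
2 18 [ 0.0283 -0.5923]
press 16.93 [0.513  0.0975 0.0262] [ 1.4 -0.5  1.4]
held 17.08 [0.5128 0.0975 0.0262] [-0.7 -0.5  1.5]
up 17.42 [0.5131 0.0975 0.0359] [ 0.1 -0.7  0.3]
clear 18.52 [0.5123 0.0974 0.1492] [-0.5 -0.4  0.1]
1 29 [0.0286 0.0275]
2 30 [0.0307 0.0297]
3 13 [0.0305 0.0298]
4 17 [0.0312 0.0305]
5 20 [0.0307 0.03  ]
scene 1 [0.0361 0.0271] drop 0.009
scene 2 [0.0362 0.0302] drop 0.006
scene 3 [0.0363 0.0294] drop 0.0069
scene 4 [0.0365 0.0296] drop 0.0069
scene 5 [0.0369 0.0297] drop 0.0071
time 19.9583
top 1 [0.041  0.0322] drop 0.0088
top 2 [0.041  0.0351] drop 0.0059
top 3 [0.0411 0.0348] drop 0.0063
top 4 [0.0413 0.0338] drop 0.0075
top 5 [0.0401 0.0339] drop 0.0062
time 20.0083Traceback (most recent call last):
  File "step.py", line 20, in <module>
    print(k+1,len(a),np.round([a.max(),np.sort(a)[-5:].mean()],4))
                               ~~~~~^^
    return umr_maximum(a, axis, None, out, keepdims, initial, where)
ValueError: zero-size array to reduction operation maximum which has no identity
Traceback (most recent call last):
  File "step.py", line 20, in <module>
    print(k+1,len(a),np.round([a.max(),np.sort(a)[-5:].mean()],4))
                               ~~~~~^^
ValueError: zero-size array to reduction operation maximum which has no identity
```

View pics/end_scene.png

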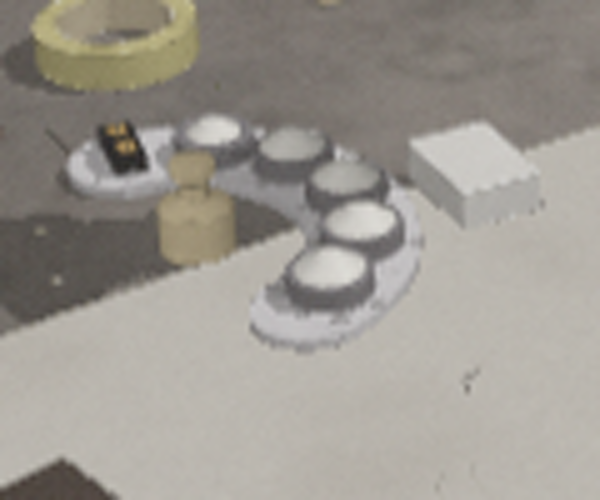

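View pics/end_top.png

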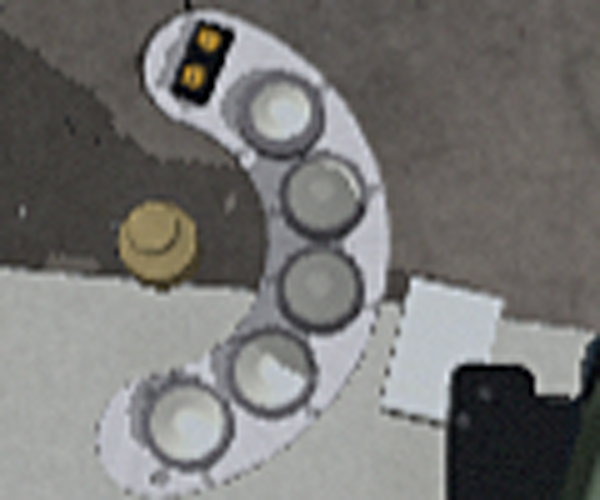

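Both final pictures show all five domes down in their sockets. The brass weight (top view, about (158,240)) and the alu block (about (445,345)) are where they were. I'm handing the job in.

```bash
python3 -c "
from station import robot
print(robot.get_obs()['time_s']); print(robot.close_job())"
```

```text
20.0083
the job is handed in; nothing more can be done
None
```

All five modules are seated. I pressed them in order from the terminal-block end to the free end in one low pass with closed fingertips, then moved clear and handed in at about 20 s.

- **Depth, modules 2–5:** the depth images from both cameras show drops of about 6 to 7.5 mm, so they are flush to within about 1 mm.
- **Depth, module 1:** it dropped about 9 mm, so it sits roughly 2 mm deeper than flush. It is seated, but not exactly flush.
- **Tip offset:** the closed fingertips sat about 4 mm behind the TCP, not 17 mm ahead of it as `robot.tip_extent` says. My first descent over module 1 therefore touched nothing. I then found contact with a guarded move, but the guard tripped about 2 mm late. That is why module 1 went too deep; I corrected the height for the others.
- **Forces:** the wrist force read no more than about 2.5 N wherever I sampled it; I did not log it continuously.
- **Bystanders:** the brass weight and alu block look unmoved in the final pictures. I did not compare the tin, sanding block and spare strip at the end, but the path stayed well away from them.
- **Script errors:** the depth check after modules 3 and 4 stopped with an error where the gripper hid some modules. The moves themselves were complete, and the final pictures covered all five.

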